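# Hang the slotted pipette holder on its stud

### The job

Lift the slotted steel pipette holder by its black handle out of the grey parking block and hang it on the headed stud of the metal stand: slide the open side slot sideways over the neck of the stud, between its head and the board, as far as the slot goes, then let the holder down so that the stud sits in the notch at the end of the slot and carries it, upright and at rest. The stud is clamped at a height that was not measured, so find it by touch and work gently, never pressing the holder or the gripper hard against the stand, and leave the jar, the timer and the beaker where they are.

Things in the scene. Friction and masses are not known exactly. Their poses are not given: they have to be found in the camera images.
- hanger: The pipette holder: upright flat steel plate, 0.2 to 0.4 kg, 6 mm thick (x), 145 mm high (z), y = -28 to +22 mm below its side slot. Black handle on top, 18 (x) x 36 (y) mm, z = 141 to 187 mm, centred on x = y = 0. Two arms stick out 37 mm to -x at z = 45 to 61 mm. Origin: bottom edge, mid thickness. It starts upright in the parking block.
- hanger_slot (a point): On the hanger at y = 10, z = 99.75 mm, middle of the level run of its L-shaped slot, cut through the thickness: 10.5 mm high, floor z = 94.5, ceiling z = 105 mm, open at the +y edge, ended by an upright wall at y = -5.25 mm. At that end a notch, y = -5.25 to +5.25 mm, goes up from the ceiling to z = 115 mm. Axes as the hanger's.
- hanger_ear (a point): On the hanger at y = 31, z = 105 mm: underside of an ear that overhangs the slot's mouth. The flat slot ceiling runs on along it to y = 40 mm (round nose to 47.5 mm), while below the slot the plate ends at y = 22 mm. So the ear can be set down on the stud's neck from above, before the slot is slid on. Ear z = 105 to 120 mm. Axes as the hanger's.
- hanger_seat (a point): On the hanger at x = 0, y = 0, z = 111 mm of its frame: where the stud's axis lies when the stud is seated in the top of the notch. Axes as the hanger's.
- hanger_grip (a point): On the hanger at x = 0, y = 0, z = 165 mm of its frame: centre of the handle, gripped from above across its 18 mm (x) or its 36 mm (y). Axes as the hanger's.
- stand: Fixed metal stand. Origin on the worktop; z up. Foot 150 x 150 x 12 mm, x = -40 to +110 mm. Upright board 110 mm wide (y), 8 mm thick, front face at x = +10 mm looking to -x, top at z = 186 mm. The hanger hangs with its x and y axes along the stand's, arms away from the board, its plate in the 14 mm gap between the board and the stud's head.
- stud_ref (a point): On the stand at x = 3, y = 0, z = 165 mm. A headed stud sticks out of the board to -x: neck 8 mm diameter, x = +10 to -4 mm, then head 18 mm diameter, 5 mm thick. Its level axis has this y, but is clamped in an upright adjusting slot anywhere from 7 mm below to 7 mm above this point: not measured, does not change during the run. Axes as the stand's.
- parking_block: Fixed grey block 50 (x) x 90 (y) x 34 mm high. A slot in its top, 24 mm deep and about 8 mm wide, holds the hanger's bottom edge 10 mm above the worktop, axes along the block's. Origin: centre of the underside. Lift the hanger straight up to clear it.
- jar_a: White lidded jar, 62 mm wide, 86 mm high, upright, origin at its underside. Leave alone.
- timer: Small white timer lying flat, 64 x 64 x 18 mm, origin at its underside. Leave alone.
- beaker: Clear white plastic beaker, 69 mm wide, 76 mm high, upright, origin at its underside. Leave alone.

How it is judged (in metres and radians):
On the way, in this order (a step that is already met when the one before it is completed fails the run):
1. the hanger is lifted clear of the parking block (z of hanger in the frame of parking_block above 0.036 m), for 0.1 s.
2. the stud's neck is inside the level run of the slot, short of its end (x of hanger_seat in the frame of stud_ref between -0.006 and 0.006 m and y of hanger_seat in the frame of stud_ref between -0.024 and -0.005 m and z of hanger_seat in the frame of stud_ref between 0.001 and 0.022 m), for 0.1 s.
At the end, for the whole second after the job is handed in: The hanger hangs on the stud: its seat point is within 5 mm sideways and 6 mm along the stud of stud_ref, and within 10 mm of its height (the stud is within 7 mm), upright and square to the stand within 0.2 rad, carried by the stand (over 1 N) and at rest (x of hanger_seat in the frame of stud_ref between -0.006 and 0.006 m and y of hanger_seat in the frame of stud_ref between -0.005 and 0.005 m and z of hanger_seat in the frame of stud_ref between -0.01 and 0.01 m and angle between hanger's own z axis and vertical below 0.2 rad and angle between the x axis of hanger and the x axis of stand, either way round below 0.2 rad and contact force between hanger and stand above 1 N and linear speed of hanger below 0.02 m/s and angular speed of hanger below 0.2 rad/s); the robot touches nothing.
It fails at once if the hanger is pressed against the stand with more than 25 N (contact force between hanger and stand above 25 N).
It fails at once if the gripper is pressed against the stand with more than 15 N (contact force between any of the fingers, the arm and stand above 15 N).
It fails at once if the jar is moved by more than 20 mm (distance of jar_a from where it was at the start of the episode above 0.02 m).
It fails at once if the timer is moved by more than 20 mm (distance of timer from where it was at the start of the episode above 0.02 m).
It fails at once if the beaker is moved by more than 20 mm (distance of beaker from where it was at the start of the episode above 0.02 m).
It also fails if it takes over 54 s, if anything falls off the work surface, if the arm or the gripper's body presses on something with over 40 N, if the wrist force passes 120 N, or if a joint passes its speed limit or range.

### The arm

A 7-joint arm with a two-finger parallel gripper is mounted at the origin on a cart in front of the work surface, level with it; the furniture and walls round the work are solid. World frame = base frame: x ahead of the robot, y to its left, z up, the work surface at z = 0. Lengths are in m, angles in degrees, forces in N, time in s.
With the tool pointing down it reaches from about 0.35 to 0.9 m from the base axis. Payload 7.2 kg.
Tool frame: the origin (TCP) lies between the finger pads; the fingertips stand 11 mm ahead of it and the grasp point (between the pads) lies 8 mm behind it; z points along the fingers, y is the line along which they close (so a half turn about z gives the same grasp; the last joint's range is limited). The gripper opens to 85 mm and grips with 20 to 120 N. Pads are 22 mm wide; open, the fingers measure 114 mm over their backs; the gripper's body (76 mm by 85 mm) begins 54 mm behind the grasp point. The pads swing forward as they close: fully open they stand 13 mm farther back than shut.
Start: joints at [64.045, 23.554, -0.728, 91.456, 0.321, 64.991, -4.71], TCP at [0.235, -0.579, 0.242] pointing down, gripper open.
Joint ranges: [-169.25, 169.25], [-16.82, 113.86], [-84.01, 82.57], [7.8, 145.47], [-59.2, 239.2], [7.22, 106.19], [-163.78, 163.78]. Speed limits (degrees/s): [136.94, 136.94, 172.46, 172.46, 180, 180, 180].

### API

Orientations are given as [roll, pitch, yaw] about the fixed x, y, z axes, in that order (R = Rz(yaw) Ry(pitch) Rx(roll)).
In Python, from plant import ctrl gives the robot as it stands.
- The arm moves only by the shell command python3 -m creep 'ROWS' [FORCE]. ROWS is JSON, a list of rows, each a list of 7 numbers: the shift along the tool's x, y, z in cm, then the turn, a rotation vector about the tool's x, y, z in rad, then the finger opening in cm, from 0 to 8.54. A call has exactly 10 rows; each row is the pose to reach, as a shift and turn from the pose commanded when the call began, along the tool's axes at that moment; what a row does not reach only later rows make up. A row lasts 1/8 s, in which the tool goes at most 62.5 mm and 10.7 degrees, less where a joint would pass 70% of its speed; a pose out of reach is approached as far as the arm can. A call with a gripper value outside its range is refused whole. The fingers move at their own pace and stop on an object; FORCE is the grip in N (left out, the last holds). Time passes only in rows, so rows that repeat a pose let the fingers close, or fill a call up. It gives the time, the measured TCP pose, the force, the opening and the grip force at its end, in the units of the state.
- ctrl.read_state(): the state, without advancing time (a new reading comes with each control period).
- ctrl.capture(name): name is "scene" or "top" or "wrist"; returns a dict with "frame" (400x640x3 uint8, red, green, blue), "depth" (400x640 float32, m along the optical axis (not along the pixel's ray), 0 where there is no reading), "fov_y" (degrees; the focal length in pixels is half the picture's height over the tangent of half this angle, whatever the lens; pixels are square), "cx", "cy" (the principal point, pixels), "rvec" (rotation vector, rad) and "tvec" (3), from world to camera coordinates, as OpenCV has them. Camera axes: x right, y down, z forward; pixel columns grow to the right and rows downward; lengths in m; the calibration is good to about 2 mm. A picture is of the moment at which its call begins.
- ctrl.sign_off(): hands the job in; it is judged then, once.
The state is a dict: "clock": time; "q": joint angles; "qd": joint speeds; "joint_torque": joint torques, N m; "position": TCP position; "eef_rot": TCP orientation; "force": force on the tool from outside, world axes, zero at the start; "moment": the same for the moment, N m; "finger_gap": opening from 0.0 (shut) to 1.0 (fully open); "grasp_force": force on a finger pad.
Only numpy, scipy, OpenCV 4.12 (cv2) and the standard library are available. Lean on these libraries where they do the work, as an engineer would, in place of code of your own. Each camera call takes 0.05 s, during which the arm holds its last target. There are 200 camera calls.

## Working session

There is one attempt and no reset: what is moved stays moved. The work goes in short steps, Python scripts to look and compute and a shell command to move; the robot and the scene stay as the last step left them, time stands still between calls to the robot, and variables do not carry over. Pictures are saved under pics/ and viewed, at most 10 in all, crops included, and the job is handed in when it is done.

```bash
ls; mkdir -p pics; cat > h.py <<'E'
import numpy as np, cv2
from plant import ctrl
from scipy.spatial.transform import Rotation as R
def cap(n):
    c=ctrl.capture(n); c['f']=200/np.tan(np.radians(c['fov_y'])/2); return c
def world(c):
    d=c['depth']; v,u=np.mgrid[0:400,0:640]
    P=np.stack([(u-c['cx'])/c['f']*d,(v-c['cy'])/c['f']*d,d],-1)
    M=cv2.Rodrigues(np.array(c['rvec'],float))[0]
    W=(P-np.array(c['tvec']).ravel())@M
    W[d==0]=np.nan
    return W
E
python3 - <<'E'
from h import *
for n in ['scene','top']:
    c=cap(n); cv2.imwrite(f'pics/{n}0.png',c['frame'][:,:,::-1]); np.save(f'pics/{n}0.npy',world(c))
    print(n,c['fov_y'],c['tvec'])
s=ctrl.read_state(); print({k:np.round(v,3) for k,v in s.items()})
E
```

```text
pics
scene 49.19789964688761 [0.36681691 0.34390077 0.97577923]
top 54.09081896243022 [-0.11881617  0.59801302  1.32972699]
{'clock': np.float64(0.1), 'q': array([64.044, 23.596, -0.73 , 91.498,  0.319, 64.99 , -4.71 ]), 'qd': array([ 0.046, -0.1  ,  0.014, -0.229, -0.056,  0.03 , -0.034]), 'joint_torque': array([ 2.0000e-03, -6.0183e+01,  6.8400e-01, -3.0009e+01,  1.4000e-02,
        6.0000e-03,  0.0000e+00]), 'position': array([ 0.234, -0.579,  0.242]), 'eef_rot': array([-1.79918e+02,  4.00000e-03,  2.20510e+01]), 'force': array([ 0.052,  0.368, -0.576]), 'moment': array([-0.028,  0.001,  0.029]), 'grasp_force': np.float64(0.0), 'finger_gap': np.float64(1.0)}
```

View pics/scene0.png

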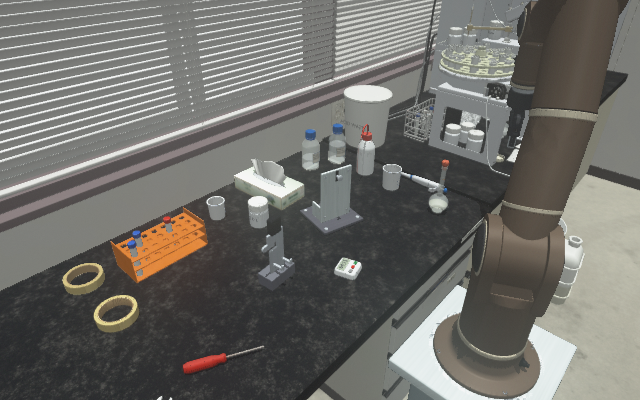

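View pics/top0.png

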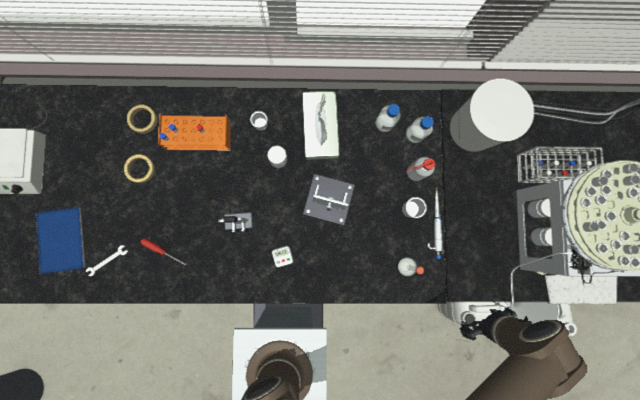

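```bash
python3 - <<'E'
from h import *
a=cv2.imread('pics/scene0.png')[140:300,220:400]; b=cv2.imread('pics/top0.png')[165:275,210:365]
A=cv2.resize(a,(450,400),interpolation=2); B=cv2.resize(b,(564,400),interpolation=2)[:, :340*1]
cv2.imwrite('pics/crop0.png',cv2.resize(np.hstack([A,cv2.resize(b,(349,400),interpolation=2)]),(799,400)))
W=np.load('pics/top0.npy'); S=np.load('pics/scene0.npy')
P=np.concatenate([W.reshape(-1,3),S.reshape(-1,3)]); tag=np.r_[np.zeros(256000),np.ones(256000)]
print('table z',np.nanmedian(W[230:300,180:260,2]))
for nm,(u0,u1,v0,v1) in dict(hang=(212,260,205,240),stand=(300,360,170,230)).items():
    w=W[v0:v1,u0:u1].reshape(-1,3); 
    lo,hi=np.nanmin(w[w[:,2]>.02],0),np.nanmax(w[w[:,2]>.02],0); print(nm,lo,hi)
    ext=(P[:,0]>lo[0]-.03)&(P[:,0]<hi[0]+.03)&(P[:,1]>lo[1]-.03)&(P[:,1]<hi[1]+.03)
    for z0,z1 in ([(.005,.02),(.025,.04),(.05,.08),(.1,.14),(.15,.2)]):
        for t in (0,1):
            q=P[ext&(P[:,2]>z0)&(P[:,2]<z1)&(tag==t)]
            if len(q)>8:
                r=cv2.minAreaRect((q[:,:2]*1000).astype(np.float32)); print(nm,z0,t,len(q),np.round(r[0],1),np.round(r[1],1),round(r[2],1), 'med z',round(float(np.median(q[:,2])),3))
E
```

```text
table z -0.00024068522798185893
hang [0.48318331 0.10064684 0.02008284] [0.54614076 0.19377053 0.2033877 ]
hang 0.005 0 52 [516.  144.5] [119.4 143.7] 0.6 med z 0.006
hang 0.005 1 156 [498.7 158.8] [100.8  45.1] 64.4 med z 0.013
hang 0.025 0 245 [518.6 146.8] [49.6 90.1] 5.3 med z 0.034
hang 0.025 1 345 [518.  149.7] [53.3 92.4] 4.8 med z 0.033
hang 0.05 0 55 [503.5 140.1] [40.4 41.3] 0.3 med z 0.062
hang 0.05 1 208 [499.3 146.5] [51.  41.7] 88.8 med z 0.063
hang 0.1 0 16 [517.2 156.4] [ 6.3 74.8] 5.3 med z 0.129
hang 0.1 1 228 [516.7 159.1] [11.1 80.3] 6.3 med z 0.123
hang 0.15 0 91 [517.7 147. ] [17.9 55.9] 6.1 med z 0.195
hang 0.15 1 269 [515.9 149.2] [20.  57.1] 0.9 med z 0.179
stand [ 0.54500207 -0.22423419  0.02000658] [ 0.66876736 -0.09492028  0.19131486]
stand 0.005 0 1483 [ 605.4 -159.8] [187.8 175.1] 89.6 med z 0.012
stand 0.005 1 760 [ 596.6 -164.2] [153.8 152.9] 75.7 med z 0.011
stand 0.025 0 19 [ 577.4 -173.4] [ 46.7 107.4] 15.0 med z 0.031
stand 0.025 1 138 [ 583.7 -150.5] [120.   51.9] 47.3 med z 0.033
stand 0.05 0 66 [ 601.5 -166.6] [107.   56.8] 74.8 med z 0.062
stand 0.05 1 271 [ 597.7 -164.5] [109.6  59.5] 71.7 med z 0.062
stand 0.1 0 41 [ 574.4 -159.8] [103.1   1. ] 75.3 med z 0.12
stand 0.1 1 345 [ 578.6 -159.6] [110.7  18.6] 75.7 med z 0.12
stand 0.15 0 157 [ 571.8 -159.1] [109.4  32.3] 73.3 med z 0.184
stand 0.15 1 360 [ 568.7 -156.9] [111.7  33.4] 72.3 med z 0.171
```

View pics/crop0.png

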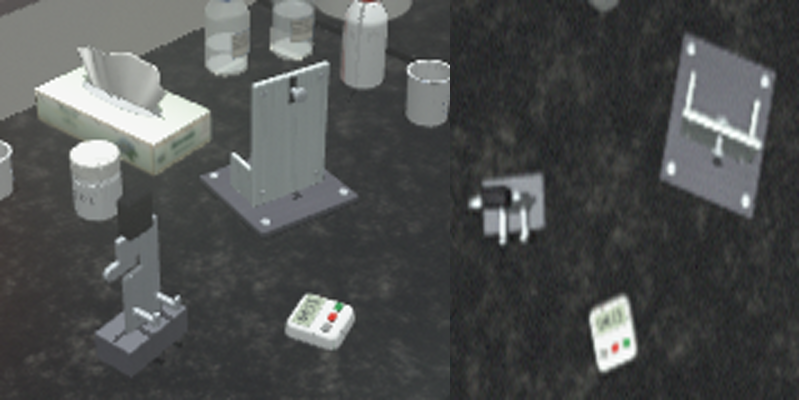

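```bash
cat >> h.py <<'E'
def goal(p,yaw,cmd=None):
    "shift cm in tool axes + turn, from cmd pose (pos,rpy) or measured, to tool-down pose at p, yaw"
    s=ctrl.read_state(); p0,e0=cmd if cmd else (s['position'],s['eef_rot'])
    R0=R.from_euler('xyz',e0,degrees=True); R1=R.from_euler('xyz',[180,0,yaw],degrees=True)
    print('shift cm',np.round(R0.inv().apply(np.array(p)-p0)*100,2),'turn',np.round((R0.inv()*R1).as_rotvec(),3))
E
python3 - <<'E'
from h import *
goal([.5186,.1468,.30],5.3)
W=np.load('pics/top0.npy'); S=np.load('pics/scene0.npy')
P=np.concatenate([W.reshape(-1,3),S.reshape(-1,3)]);tag=np.r_[np.zeros(256000),np.ones(256000)]
m=(abs(P[:,0]-.57)<.1)&(abs(P[:,1]+.16)<.09)
a=np.radians(-15); 
for yaw in (-14,-15,-16):
  a=np.radians(yaw); ex=np.array([np.cos(a),np.sin(a)]); ey=np.array([-np.sin(a),np.cos(a)])
  for t in (0,1):
    f=m&(tag==t)&(P[:,2]>.06)&(P[:,2]<.14); 
    X,Y=P[f][:,:2]@ex,P[f][:,:2]@ey
    print(yaw,t,'face x',np.round(np.percentile(X,[5,25,50,75,95]),4),'slope',np.polyfit(Y[abs(X-np.median(X))<.006],X[abs(X-np.median(X))<.006],1)[0],'y',np.round(np.percentile(Y,[1,50,99]),4))
    f=m&(tag==t)&(P[:,2]>.18)&(P[:,2]<.192); X,Y=P[f][:,:2]@ex,P[f][:,:2]@ey
    print('  top x',np.round(np.percentile(X,[5,50,95]),4),'y',Y.min(),Y.max())
    f=m&(tag==t)&(P[:,2]>.009)&(P[:,2]<.014); X,Y=P[f][:,:2]@ex,P[f][:,:2]@ey
    print('  foot x',np.round(np.percentile(X,[1,99]),4),'y',np.round(np.percentile(Y,[1,99]),4))
E
```

```text
shift cm [ 53.58 -56.6   -5.77] turn [-0.001  0.     0.292]
-14 0 face x [0.5952 0.5957 0.5963 0.6188 0.6465] slope 0.01384771589060585 y [-0.0686 -0.0108  0.038 ]
  top x [0.5955 0.5996 0.6033] y -0.07101885088878473 0.038323339336260476
  foot x [0.5469 0.6915] y [-0.0893  0.0572]
-14 1 face x [0.5927 0.5949 0.5962 0.5976 0.6009] slope 0.014178375680299 y [-0.0684 -0.0095  0.0402]
  top x [0.5933 0.5969 0.6022] y -0.0673257882112784 0.04091936423283924
  foot x [0.5437 0.6818] y [-0.0864  0.0595]
-15 0 face x [0.5957 0.596  0.5963 0.6194 0.6476] slope -0.003605028857395038 y [-0.0577 -0.0004  0.0484]
  top x [0.5959 0.5997 0.6034] y -0.060570697258479966 0.0488198299090824
  foot x [0.5471 0.6925] y [-0.0785  0.0678]
-15 1 face x [0.593  0.595  0.5963 0.5977 0.6007] slope -0.000561504953023501 y [-0.058   0.0009  0.0506]
  top x [0.5936 0.597  0.6027] y -0.05695208109206071 0.051315992871510493
  foot x [0.5443 0.6815] y [-0.0761  0.0704]
-16 0 face x [0.595  0.5958 0.5966 0.6195 0.6478] slope -0.021059969842158438 y [-0.0469  0.01    0.0588]
  top x [0.5959 0.5997 0.6036] y -0.05010409320702872 0.05930144948878573
  foot x [0.5473 0.693 ] y [-0.0681  0.0783]
-16 1 face x [0.5928 0.5948 0.5963 0.5978 0.6009] slope -0.015549504931800458 y [-0.0475  0.0113  0.0611]
  top x [0.5937 0.5969 0.6028] y -0.04656102581723516 0.06169699016164395
  foot x [0.5438 0.681 ] y [-0.066   0.0812]
```

```bash
python3 -m creep '[[3,-3,-4,0,0,0,6.5],[8,-8,-5.8,0,0,0.05,6.5],[12,-12.5,-5.8,0,0,0.1,6.5],[16,-17,-5.8,0,0,0.15,6.5],[20,-21,-5.8,0,0,0.2,6.5],[24,-25.3,-5.8,0,0,0.25,6.5],[28,-29.6,-5.8,0,0,0.292,6.5],[32,-33.8,-5.8,0,0,0.292,6.5],[36,-38,-5.8,0,0,0.292,6.5],[40,-42.3,-5.8,0,0,0.292,6.5]]' 40; python3 -c "
from h import *
goal([.5186,.1468,.30],5.3)"
```

```text
clock: 1.35
position: [0.4468, -0.0354, 0.3003]
eef_rot: [180.0, -0.0, 5.3]
force: [1.6, -0.2, -0.3]
finger_gap: 0.759
grasp_force: 0.0
shift cm [  8.83 -17.48   0.03] turn [ 0. -0. -0.]
```

```bash
python3 -m creep '[[2.5,-5,0,0,0,0,6.5],[5,-10,0,0,0,0,6.5],[7,-14,0,0,0,0,6.5],[8.2,-16.3,0,0,0,0,6.5],[8.8,-17.5,0,0,0,0,6.5],[8.8,-17.5,0,0,0,0,6.5],[8.8,-17.5,0,0,0,0,6.5],[8.8,-17.5,0,0,0,0,6.5],[8.8,-17.5,0,0,0,0,6.5],[8.8,-17.5,0,0,0,0,6.5]]'; python3 - <<'E'
from h import *
c=cap('wrist');W=world(c);cv2.imwrite('pics/w1.png',c['frame'][:,:,::-1]);np.save('pics/w1.npy',W)
q=W.reshape(-1,3); m=(q[:,2]>.19)&(q[:,2]<.205)
r=cv2.minAreaRect((q[m][:,:2]*1000).astype(np.float32)); print(m.sum(),r,np.median(q[m],0),np.percentile(q[m],[1,99],axis=0))
goal([.5186,.1468,.30],5.3)
E
```

```text
clock: 2.6
position: [0.518, 0.1449, 0.3004]
eef_rot: [180.0, -0.0, 5.3]
force: [-0.9, -0.0, -0.3]
finger_gap: 0.759
grasp_force: 0.0
828 ((518.19189453125, 146.84315490722656), (16.75389862060547, 35.48251724243164), 5.119516372680664) [0.51925099 0.14714597 0.19673236] [[0.5094186  0.12965087 0.19029108]
 [0.52701441 0.1642361  0.19840211]]
shift cm [ 0.08 -0.17  0.04] turn [ 0. -0. -0.]
```

View pics/w1.png

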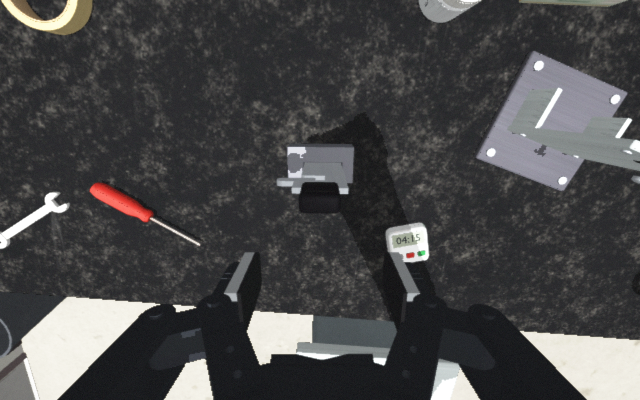

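```bash
python3 -m creep '[[0.05,-0.2,3,0,0,0,6.5],[0.05,-0.2,6.5,0,0,0,6.5],[0.05,-0.2,9.5,0,0,0,6.5],[0.05,-0.2,11.5,0,0,0,6.5],[0.05,-0.2,12.6,0,0,0,6.5],[0.05,-0.2,13,0,0,0,6.5],[0.05,-0.2,13,0,0,0,5],[0.05,-0.2,13,0,0,0,4],[0.05,-0.2,13,0,0,0,3],[0.05,-0.2,13,0,0,0,2.5]]' 50; python3 -m creep '[[0,0,0,0,0,0,2.5],[0,0,0,0,0,0,2.5],[0,0,-0.3,0,0,0,2.5],[0,0,-1,0,0,0,2.5],[0,0,-2,0,0,0,2.5],[0,0,-3.5,0,0,0,2.5],[0,0,-5.5,0,0,0,2.5],[0,0,-7.5,0,0,0,2.5],[0,0,-9,0,0,0,2.5],[0,0,-9.5,0,0,0,2.5]]'
```

```text
clock: 3.9
position: [0.5188, 0.1474, 0.1711]
eef_rot: [-180.0, -0.1, 5.3]
force: [-1.3, -0.8, 6.1]
finger_gap: 0.412
grasp_force: 50.2
clock: 5.15
position: [0.5185, 0.1475, 0.2666]
eef_rot: [-180.0, -0.1, 5.3]
force: [0.5, -0.3, -4.8]
finger_gap: 0.413
grasp_force: 50.4
```

```bash
python3 -c "
from h import *
goal([.48,0,.268],-5);goal([.485,-.12,.268],-15);goal([.523,-.1965,.268],-15)"
```

```text
shift cm [-5.2  14.33 -0.15] turn [-0.    -0.002  0.18 ]
shift cm [-5.82 26.33 -0.16] turn [-0.    -0.002  0.355]
shift cm [-2.74 34.3  -0.15] turn [-0.    -0.002  0.355]
```

```bash
python3 -m creep '[[-0.7,2,0,0,0,0.03,2.5],[-2,5.5,0,0,0,0.08,2.5],[-3.6,10,0,0,0,0.14,2.5],[-5.2,14.3,0,0,0,0.2,2.5],[-5.5,18.5,0,0,0,0.26,2.5],[-5.7,22.5,0,0,0,0.31,2.5],[-5.8,26.3,0,0,0,0.355,2.5],[-4.8,30,0,0,0,0.355,2.5],[-3.5,33,0,0,0,0.355,2.5],[-2.75,34.3,0,0,0,0.355,2.5]]'; python3 -m creep '[[0,0,0,0,0,0,2.5],[0,0,0,0,0,0,2.5],[0,0,0,0,0,0,2.5],[0,0,0,0,0,0,2.5],[0,0,0,0,0,0,2.5],[0,0,0,0,0,0,2.5],[0,0,0,0,0,0,2.5],[0,0,0,0,0,0,2.5],[0,0,0,0,0,0,2.5],[0,0,0,0,0,0,2.5]]'; python3 - <<'E'
from h import *
out=[]
for n in('wrist','scene','top'):
    c=cap(n);W=world(c);np.save(f'pics/{n}2.npy',W); out.append(c['frame'][:,:,::-1].copy())
    ex=np.array([.9659,-.2588]);ey=np.array([.2588,.9659])
    q=W.reshape(-1,3);X=q[:,:2]@ex;Y=q[:,:2]@ey
    m=(q[:,2]>.182)&(q[:,2]<.19)&(abs(X-.6)<.012)&(abs(Y+.005)<.07)
    if m.sum()>5: print(n,m.sum(),'top x',np.round(np.percentile(X[m],[2,50,98]),4),'y',np.round(np.percentile(Y[m],[1,99]),4),'slope',np.polyfit(Y[m],X[m],1)[0])
    m=(q[:,2]>.15)&(q[:,2]<.185)&(X<.591)&(X>.57)&(abs(Y+.005)<.014)
    if m.sum()>2: print(' head x',np.round(np.percentile(X[m],[2,50,98]),4),'y',np.round(np.percentile(Y[m],[2,50,98]),4),'z',np.round(np.percentile(q[m,2],[2,50,98]),4),m.sum())
    m=(q[:,2]>.205)&(q[:,2]<.23)&(abs(X-.556)<.02)&(abs(Y+.0245)<.03)
    if m.sum()>2: print(' ear x',np.round(np.percentile(X[m],[2,50,98]),4),'y',np.round(np.percentile(Y[m],[2,50,98]),4),'z',np.round(np.percentile(q[m,2],[2,50,98]),4),m.sum())
s=ctrl.read_state();p=s['position'];print(p,s['eef_rot'],s['force'],'tool stand abs',p[:2]@ex,p[:2]@ey)
cv2.imwrite('pics/w2.png',out[0]); cv2.imwrite('pics/s2.png',cv2.resize(out[1][140:260,260:400],(700,600),interpolation=2))
E
```

```text
clock: 6.4
position: [0.5218, -0.1993, 0.2643]
eef_rot: [180.0, 0.1, -15.2]
force: [0.3, 1.1, -3.7]
finger_gap: 0.417
grasp_force: 50.9
clock: 7.65
position: [0.5227, -0.1967, 0.2653]
eef_rot: [-180.0, -0.0, -15.0]
force: [0.1, 0.2, -4.0]
finger_gap: 0.418
grasp_force: 50.9
wrist 1732 top x [0.5956 0.5997 0.6034] y [-0.0602  0.0464] slope -0.0017840309320326143
 head x [0.577  0.5814 0.5907] y [-0.015  -0.0077  0.0006] z [0.1615 0.1688 0.174 ] 282
 ear x [0.5522 0.5575 0.5582] y [-0.0522 -0.0278 -0.0093] z [0.2094 0.2215 0.2293] 965
scene 59 top x [0.594  0.5975 0.6025] y [-0.0371  0.0509] slope -0.0006237209975609907
 head x [0.5746 0.5781 0.588 ] y [-0.0107 -0.0027  0.0041] z [0.1585 0.1656 0.1725] 26
 ear x [0.5497 0.553  0.5578] y [-0.0531 -0.0296 -0.0071] z [0.2092 0.2193 0.2296] 85
top 50 top x [0.5961 0.6    0.6039] y [-0.016   0.0484] slope 0.003444060575765176
[ 0.52269372 -0.19669666  0.26527538] [ 1.79999269e+02 -5.54196125e-04 -1.50225225e+01] [ 0.88753907  0.9049403  -3.64541255] tool stand abs 0.5557749590278822 -0.054716166425122725
```

View pics/w2.png

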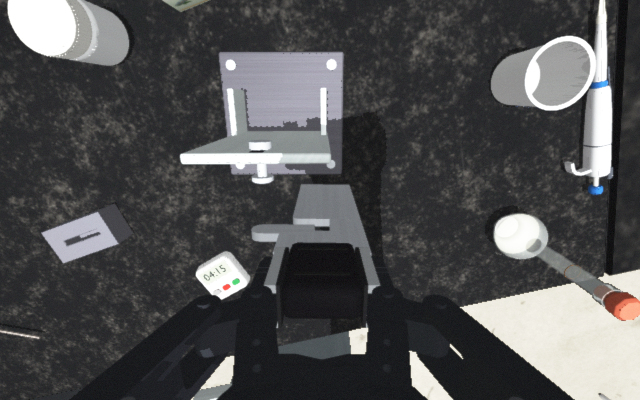

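View pics/s2.png

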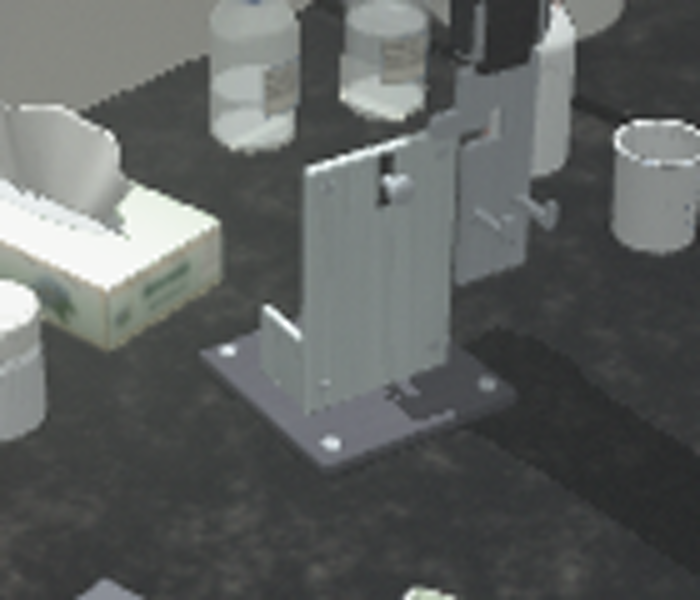

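```bash
python3 -m creep '[[0.5,0,0,0,0,0,2.5],[1.3,0,0,0,0,0,2.5],[2.2,0,0,0,0,0,2.5],[2.9,0,0,0,0,0,2.5],[3.2,0,0,0,0,0,2.5],[3.3,0,0,0,0,0,2.5],[3.3,0,0,0,0,0,2.5],[3.3,-0.3,0,0,0,0,2.5],[3.3,-0.9,0,0,0,0,2.5],[3.3,-1.5,0,0,0,0,2.5]]';  python3 - <<'E'
from h import *
ex=np.array([.9659,-.2588]);ey=np.array([.2588,.9659])
s=ctrl.read_state();p=s['position'];print(p[:2]@ex,p[:2]@ey,s['force'],s['eef_rot'])
c=cap('wrist');W=world(c);q=W.reshape(-1,3);X=q[:,:2]@ex;Y=q[:,:2]@ey
cv2.imwrite('pics/w3.png',c['frame'][:,:,::-1])
m=(q[:,2]>.182)&(q[:,2]<.19)&(abs(X-.6)<.012)&(abs(Y+.005)<.07)
print('top',np.round(np.percentile(X[m],[1,50,99]),4),np.round(np.percentile(Y[m],[.5,99.5]),4))
m=(q[:,2]>.215)&(q[:,2]<.23)&(abs(X-.589)<.02)&(Y>-.015)&(Y<.03)
print('ear',np.round(np.percentile(X[m],[1,50,99]),4),Y[m].max(),np.percentile(q[m,2],[2,50,98]))
E
```

```text
clock: 9.05
position: [0.5586, -0.1901, 0.2654]
eef_rot: [-180.0, -0.0, -15.0]
force: [0.7, -0.3, -3.1]
finger_gap: 0.416
grasp_force: 50.8
0.5887457451088226 -0.03906014157062769 [ 0.65386465 -0.31030651 -3.05606113] [-1.79990759e+02 -1.29176493e-02 -1.50056253e+01]
top [0.59   0.5997 0.6036] [-0.0656  0.0469]
ear [0.5847 0.5902 0.5913] 0.007968336300197262 [0.21524529 0.22337496 0.22708232]
```

View pics/w3.png

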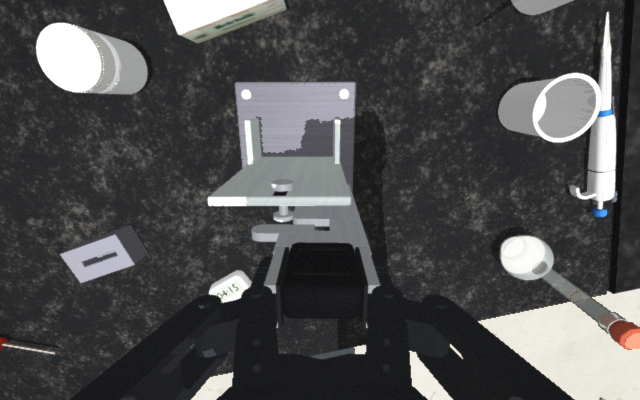

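```bash
python3 -m creep '[[0,-0.2,0,0,0,0,2.5],[0,-0.2,0.3,0,0,0,2.5],[0,-0.2,0.8,0,0,0,2.5],[0,-0.2,1.4,0,0,0,2.5],[0,-0.2,2.0,0,0,0,2.5],[0,-0.2,2.5,0,0,0,2.5],[0,-0.2,2.9,0,0,0,2.5],[0,-0.2,3.1,0,0,0,2.5],[0,-0.2,3.2,0,0,0,2.5],[0,-0.2,3.2,0,0,0,2.5]]';  python3 - <<'E'
from h import *
ex=np.array([.9659,-.2588]);ey=np.array([.2588,.9659])
for n in('wrist','scene'):
    c=cap(n);W=world(c);q=W.reshape(-1,3);X=q[:,:2]@ex;Y=q[:,:2]@ey
    m=(q[:,2]>.15)&(q[:,2]<.185)&(X<.585)&(X>.574)&(abs(Y+.005)<.014)
    print(n,m.sum(),[np.round(np.percentile(a[m],[2,50,98]),4) for a in (X,Y,q[:,2])])
    if n=='scene':cv2.imwrite('pics/s4.png',cv2.resize(c['frame'][140:240,290:390,::-1],(600,600),interpolation=2))
s=ctrl.read_state();p=s['position'];print(p[:2]@ex,p[:2]@ey,p[2],s['force'],s['moment'])
E
```

```text
clock: 10.35
position: [0.559, -0.1888, 0.2334]
eef_rot: [180.0, -0.0, -15.0]
force: [-0.1, 0.4, -3.2]
finger_gap: 0.415
grasp_force: 50.9Traceback (most recent call last):
  File "<stdin>", line 6, in <module>
    return _quantile_unchecked(
        a, q, axis, out, overwrite_input, method, keepdims, weights)
    return _ureduce(a,
                    func=_quantile_ureduce_func,
    ...<5 lines>...
                    overwrite_input=overwrite_input,
                    method=method)
    r = func(a, **kwargs)
    result = _quantile(arr,
                       quantiles=q,
    ...<2 lines>...
                       out=out,
                       weights=wgt)
    slices_having_nans = np.isnan(arr[-1, ...])
                                  ~~~^^^^^^^^^
IndexError: index -1 is out of bounds for axis 0 with size 0
```

```bash
python3 -m creep '[[0,0,0.05,0,0,0,2.5],[0,0,0.1,0,0,0,2.5],[0,0,0.15,0,0,0,2.5],[0,0,0.2,0,0,0,2.5],[0,0,0.25,0,0,0,2.5],[0,0,0.3,0,0,0,2.5],[0,0,0.35,0,0,0,2.5],[0,0,0.4,0,0,0,2.5],[0,0,0.4,0,0,0,2.5],[0,0,0.4,0,0,0,2.5]]';  python3 - <<'E'
from h import *
ex=np.array([.9659,-.2588]);ey=np.array([.2588,.9659])
c=cap('scene');cv2.imwrite('pics/s4.png',cv2.resize(c['frame'][140:240,290:390,::-1],(600,600),interpolation=2))
s=ctrl.read_state();p=s['position'];print(p[:2]@ex,p[:2]@ey,p[2],s['force'],s['moment'])
E
```

```text
clock: 11.65
position: [0.5589, -0.1889, 0.2293]
eef_rot: [180.0, -0.0, -15.0]
force: [-0.3, -0.5, -3.1]
finger_gap: 0.415
grasp_force: 50.9
0.588781292654393 -0.03778041154365239 0.22931897941318477 [ 0.09614705  0.45445557 -2.68287059] [-0.01938346 -0.00092917  0.0081912 ]
```

View pics/s4.png

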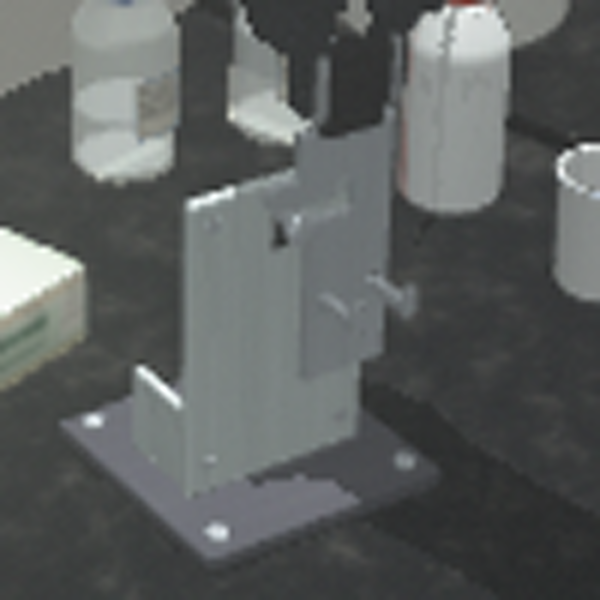

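```bash
python3 -m creep '[[0,0,0.02,0,0,0,2.5],[0,0,0.04,0,0,0,2.5],[0,0,0.06,0,0,0,2.5],[0,0,0.08,0,0,0,2.5],[0,0,0.1,0,0,0,2.5],[0,0,0.12,0,0,0,2.5],[0,0,0.14,0,0,0,2.5],[0,0,0.15,0,0,0,2.5],[0,0,0.15,0,0,0,2.5],[0,0,0.15,0,0,0,2.5]]'
```

```text
clock: 12.95
position: [0.559, -0.1889, 0.2278]
eef_rot: [180.0, -0.0, -15.0]
force: [-0.1, 1.0, -3.6]
finger_gap: 0.415
grasp_force: 50.9
```

```bash
python3 -m creep '[[0,0,0.02,0,0,0,2.5],[0,0,0.04,0,0,0,2.5],[0,0,0.06,0,0,0,2.5],[0,0,0.08,0,0,0,2.5],[0,0,0.1,0,0,0,2.5],[0,0,0.1,0,0,0,2.5],[0,0,0.12,0,0,0,2.5],[0,0,0.12,0,0,0,2.5],[0,0,0.12,0,0,0,2.5],[0,0,0.12,0,0,0,2.5]]'
```

```text
clock: 14.2
position: [0.559, -0.1888, 0.2266]
eef_rot: [-180.0, -0.0, -15.0]
force: [0.1, 0.1, -3.3]
finger_gap: 0.413
grasp_force: 50.9
```

```bash
python3 -m creep '[[0,0,0.02,0,0,0,2.5],[0,0,0.04,0,0,0,2.5],[0,0,0.06,0,0,0,2.5],[0,0,0.08,0,0,0,2.5],[0,0,0.1,0,0,0,2.5],[0,0,0.1,0,0,0,2.5],[0,0,0.1,0,0,0,2.5],[0,0,0.1,0,0,0,2.5],[0,0,0.1,0,0,0,2.5],[0,0,0.1,0,0,0,2.5]]'
```

```text
clock: 15.45
position: [0.559, -0.1889, 0.2256]
eef_rot: [180.0, -0.0, -15.0]
force: [-0.3, -0.5, -4.2]
finger_gap: 0.413
grasp_force: 50.9
```

```bash
python3 -m creep '[[0,0,0.02,0,0,0,2.5],[0,0,0.04,0,0,0,2.5],[0,0,0.06,0,0,0,2.5],[0,0,0.08,0,0,0,2.5],[0,0,0.1,0,0,0,2.5],[0,0,0.1,0,0,0,2.5],[0,0,0.1,0,0,0,2.5],[0,0,0.1,0,0,0,2.5],[0,0,0.1,0,0,0,2.5],[0,0,0.1,0,0,0,2.5]]'
```

```text
clock: 16.7
position: [0.559, -0.1889, 0.2246]
eef_rot: [180.0, -0.0, -15.0]
force: [0.1, -0.9, -3.4]
finger_gap: 0.417
grasp_force: 50.9
```

```bash
python3 -m creep '[[0,0,0.02,0,0,0,2.5],[0,0,0.04,0,0,0,2.5],[0,0,0.06,0,0,0,2.5],[0,0,0.08,0,0,0,2.5],[0,0,0.1,0,0,0,2.5],[0,0,0.1,0,0,0,2.5],[0,0,0.1,0,0,0,2.5],[0,0,0.1,0,0,0,2.5],[0,0,0.1,0,0,0,2.5],[0,0,0.1,0,0,0,2.5]]'; python3 -c "
from h import *
print(ctrl.read_state()['moment'])"
```

```text
clock: 17.95
position: [0.5591, -0.1889, 0.2242]
eef_rot: [180.0, -0.0, -15.0]
force: [-2.4, -0.3, 4.8]
finger_gap: 0.414
grasp_force: 52.1
[0.3010414  0.6162952  0.07575292]
```

```bash
python3 -m creep '[[0,0,-0.1,0,0,0,2.5],[0,0,-0.2,0,0,0,2.5],[0,0,-0.2,0,0,0,2.5],[0,-0.2,-0.2,0,0,0,2.5],[0,-0.4,-0.2,0,0,0,2.5],[0,-0.5,-0.2,0,0,0,2.5],[0,-0.6,-0.2,0,0,0,2.5],[0,-0.7,-0.2,0,0,0,2.5],[0,-0.7,-0.2,0,0,0,2.5],[0,-0.7,-0.2,0,0,0,2.5]]'; python3 -c "
from h import *
ex=np.array([.9659,-.2588]);ey=np.array([.2588,.9659]);s=ctrl.read_state();p=s['position'];print(p[:2]@ex,p[:2]@ey,p[2],s['moment'])"
```

```text
clock: 19.2
position: [0.5608, -0.1821, 0.2256]
eef_rot: [180.0, -0.0, -15.0]
force: [-0.8, 0.5, -2.7]
finger_gap: 0.418
grasp_force: 50.9
0.5887741612359513 -0.030798719923508078 0.22558656424326548 [ 0.00076157 -0.02518277  0.03881166]
```

```bash
python3 -m creep '[[0,-0.05,0,0,0,0,2.5],[0,-0.1,0,0,0,0,2.5],[0,-0.15,0,0,0,0,2.5],[0,-0.2,0,0,0,0,2.5],[0,-0.25,0,0,0,0,2.5],[0,-0.3,0,0,0,0,2.5],[0,-0.35,0,0,0,0,2.5],[0,-0.35,0,0,0,0,2.5],[0,-0.35,0,0,0,0,2.5],[0,-0.35,0,0,0,0,2.5]]'; python3 -c "
from h import *
ex=np.array([.9659,-.2588]);ey=np.array([.2588,.9659]);s=ctrl.read_state();p=s['position'];print(p[:2]@ex,p[:2]@ey,p[2],s['moment'])"
```

```text
clock: 20.45
position: [0.5617, -0.1787, 0.2256]
eef_rot: [180.0, 0.0, -15.0]
force: [-0.2, -0.2, -3.1]
finger_gap: 0.415
grasp_force: 50.9
0.5887536369351173 -0.027264704254308283 0.2255757496098142 [-0.03258698  0.02958208  0.01066488]
```

```bash
python3 -m creep '[[0,-0.1,0,0,0,0,2.5],[0,-0.3,0,0,0,0,2.5],[0,-0.5,0,0,0,0,2.5],[0,-0.7,0,0,0,0,2.5],[0,-0.9,0,0,0,0,2.5],[0,-1.1,0,0,0,0,2.5],[0,-1.3,0,0,0,0,2.5],[0,-1.4,0,0,0,0,2.5],[0,-1.4,0,0,0,0,2.5],[0,-1.4,0,0,0,0,2.5]]'; python3 -m creep '[[0,-0.1,0,0,0,0,2.5],[0,-0.2,0,0,0,0,2.5],[0,-0.3,0,0,0,0,2.5],[0,-0.4,0,0,0,0,2.5],[0,-0.5,0,0,0,0,2.5],[0,-0.6,0,0,0,0,2.5],[0,-0.65,0,0,0,0,2.5],[0,-0.65,0,0,0,0,2.5],[0,-0.65,0,0,0,0,2.5],[0,-0.65,0,0,0,0,2.5]]'; python3 -c "
from h import *
ex=np.array([.9659,-.2588]);ey=np.array([.2588,.9659]);s=ctrl.read_state();p=s['position'];print(p[:2]@ex,p[:2]@ey,p[2],s['moment'])"
```

```text
clock: 21.7
position: [0.5653, -0.1653, 0.2256]
eef_rot: [180.0, -0.0, -15.0]
force: [0.3, 0.6, -3.1]
finger_gap: 0.417
grasp_force: 50.9
clock: 22.95
position: [0.567, -0.159, 0.2256]
eef_rot: [180.0, -0.0, -15.0]
force: [0.3, 0.3, -3.6]
finger_gap: 0.415
grasp_force: 50.9
0.5887781493914761 -0.006801188005911242 0.22558623586790685 [-0.02305979  0.00189285 -0.00035372]
```

```bash
python3 -m creep '[[0,-0.02,0,0,0,0,2.5],[0,-0.04,0,0,0,0,2.5],[0,-0.06,0,0,0,0,2.5],[0,-0.08,0,0,0,0,2.5],[0,-0.1,0,0,0,0,2.5],[0,-0.12,0,0,0,0,2.5],[0,-0.14,0,0,0,0,2.5],[0,-0.15,0,0,0,0,2.5],[0,-0.15,0,0,0,0,2.5],[0,-0.15,0,0,0,0,2.5]]'; python3 -c "
from h import *
ex=np.array([.9659,-.2588]);ey=np.array([.2588,.9659]);s=ctrl.read_state();p=s['position'];print(p[:2]@ex,p[:2]@ey,p[2],s['moment'])"
```

```text
clock: 24.2
position: [0.5674, -0.1575, 0.2256]
eef_rot: [180.0, 0.0, -15.0]
force: [-1.1, -0.1, -3.6]
finger_gap: 0.414
grasp_force: 50.9
0.5887893891898175 -0.005276891004672172 0.2255704036780304 [-0.01601773  0.01535893  0.01565042]
```

```bash
python3 -m creep '[[0,-0.02,0,0,0,0,2.5],[0,-0.04,0,0,0,0,2.5],[0,-0.06,0,0,0,0,2.5],[0,-0.08,0,0,0,0,2.5],[0,-0.1,0,0,0,0,2.5],[0,-0.1,0,0,0,0,2.5],[0,-0.1,0,0,0,0,2.5],[0,-0.1,0,0,0,0,2.5],[0,-0.1,0,0,0,0,2.5],[0,-0.1,0,0,0,0,2.5]]'; python3 -c "
from h import *
ex=np.array([.9659,-.2588]);ey=np.array([.2588,.9659]);s=ctrl.read_state();p=s['position'];print(p[:2]@ex,p[:2]@ey,p[2],s['moment'])"
```

```text
clock: 25.45
position: [0.5676, -0.1569, 0.2256]
eef_rot: [180.0, -0.0, -15.0]
force: [-0.7, -4.5, -4.4]
finger_gap: 0.411
grasp_force: 50.9
0.5887980341522854 -0.004627315622941427 0.22559616264810473 [-1.11998597  0.24628531  0.01333651]
```

```bash
python3 -m creep '[[0,0.1,0,0,0,0,2.5],[0,0.17,0,0,0,0,2.5],[0,0.17,0,0,0,0,2.5],[0,0.17,0.05,0,0,0,2.5],[0,0.17,0.1,0,0,0,2.5],[0,0.17,0.15,0,0,0,2.5],[0,0.17,0.2,0,0,0,2.5],[0,0.17,0.2,0,0,0,2.5],[0,0.17,0.2,0,0,0,2.5],[0,0.17,0.2,0,0,0,2.5]]'; python3 -c "
from h import *
ex=np.array([.9659,-.2588]);ey=np.array([.2588,.9659]);s=ctrl.read_state();p=s['position'];print(p[:2]@ex,p[:2]@ey,p[2],s['moment'])"
```

```text
clock: 26.7
position: [0.5672, -0.1582, 0.2236]
eef_rot: [180.0, -0.0, -15.0]
force: [-0.9, 0.9, -3.7]
finger_gap: 0.415
grasp_force: 51.0
0.5888255496239144 -0.005998317674757817 0.2236328237668112 [0.00733353 0.02782766 0.02991399]
```

Entered the notch freely; lower further.

```bash
python3 -m creep '[[0,0,0.05,0,0,0,2.5],[0,0,0.1,0,0,0,2.5],[0,0,0.15,0,0,0,2.5],[0,0,0.2,0,0,0,2.5],[0,0,0.25,0,0,0,2.5],[0,0,0.3,0,0,0,2.5],[0,0,0.3,0,0,0,2.5],[0,0,0.3,0,0,0,2.5],[0,0,0.3,0,0,0,2.5],[0,0,0.3,0,0,0,2.5]]'; python3 -m creep '[[0,0,0.05,0,0,0,2.5],[0,0,0.1,0,0,0,2.5],[0,0,0.2,0,0,0,2.5],[0,0,0.3,0,0,0,2.5],[0,0,0.4,0,0,0,2.5],[0,0,0.45,0,0,0,2.5],[0,0,0.5,0,0,0,2.5],[0,0,0.5,0,0,0,2.5],[0,0,0.5,0,0,0,2.5],[0,0,0.5,0,0,0,2.5]]'
```

```text
clock: 27.95
position: [0.5672, -0.1582, 0.2206]
eef_rot: [180.0, -0.0, -15.0]
force: [-0.0, 0.5, -3.6]
finger_gap: 0.415
grasp_force: 51.0
clock: 29.2
position: [0.5672, -0.1581, 0.2156]
eef_rot: [-180.0, -0.0, -15.0]
force: [-0.1, -0.0, -3.4]
finger_gap: 0.413
grasp_force: 51.0
```

Contact is expected at about .2144; go 1.4 mm more.

```bash
python3 -m creep '[[0,0,0.02,0,0,0,2.5],[0,0,0.04,0,0,0,2.5],[0,0,0.06,0,0,0,2.5],[0,0,0.08,0,0,0,2.5],[0,0,0.1,0,0,0,2.5],[0,0,0.12,0,0,0,2.5],[0,0,0.14,0,0,0,2.5],[0,0,0.14,0,0,0,2.5],[0,0,0.14,0,0,0,2.5],[0,0,0.14,0,0,0,2.5]]'; python3 -c "
from h import *
print(ctrl.read_state()['moment'])"
```

```text
clock: 30.45
position: [0.5672, -0.1582, 0.2144]
eef_rot: [180.0, -0.0, -15.0]
force: [-1.5, -0.5, 0.9]
finger_gap: 0.409
grasp_force: 51.3
[0.04342194 0.2538292  0.0070875 ]
```

```bash
python3 -m creep '[[0,0,0,0,0,0,3.6],[0,0,0,0,0,0,3.8],[0,0,0,0,0,0,4.0],[0,0,0,0,0,0,4.3],[0,0,0,0,0,0,4.6],[0,0,0,0,0,0,5],[0,0,0,0,0,0,5.5],[0,0,0,0,0,0,6],[0,0,0,0,0,0,6.5],[0,0,0,0,0,0,6.5]]'; python3 - <<'E'
from h import *
c=cap('wrist');d=cap('scene')
cv2.imwrite('pics/f.png',np.hstack([cv2.resize(c['frame'],(480,300)),cv2.resize(d['frame'][120:240,280:400],(300,300))])[:,:,::-1])
s=ctrl.read_state();print(s['force'],s['finger_gap'])
E
```

```text
clock: 31.7
position: [0.5672, -0.1582, 0.2142]
eef_rot: [180.0, -0.0, -15.0]
force: [-0.4, -0.4, 0.8]
finger_gap: 0.762
grasp_force: 0.0
[ 0.39907821 -0.73315502  1.03974661] 0.7615702241829944
```

View pics/f.png

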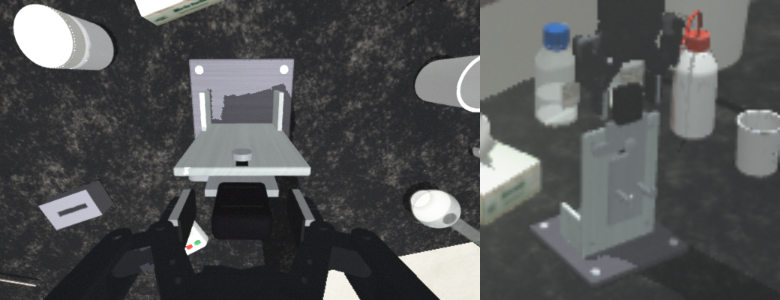

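The holder hangs on the stud and the fingers are clear on both sides of the handle (around (183,210) and (300,210) in the left picture). Retreat straight up.

```bash
python3 -m creep '[[0,0,-0.5,0,0,0,6.5],[0,0,-1.5,0,0,0,6.5],[0,0,-3,0,0,0,6.5],[0,0,-5,0,0,0,6.5],[0,0,-7,0,0,0,6.5],[0,0,-9,0,0,0,6.5],[0,0,-10,0,0,0,6.5],[0,0,-10,0,0,0,6.5],[0,0,-10,0,0,0,6.5],[0,0,-10,0,0,0,6.5]]'; python3 - <<'E'
from h import *
q=world(cap('wrist')).reshape(-1,3);m=(q[:,2]>.225)&(q[:,2]<.25)&(np.hypot(q[:,0]-.567,q[:,1]+.158)<.04)
print(m.sum(),cv2.minAreaRect((q[m][:,:2]*1000).astype(np.float32)),np.median(q[m],0))
print(ctrl.read_state()['force'])
E
```

```text
clock: 33.05
position: [0.5669, -0.1581, 0.3133]
eef_rot: [180.0, 0.1, -15.0]
force: [-0.8, 0.3, 0.0]
finger_gap: 0.76
grasp_force: 0.0
1213 ((566.4174194335938, -158.4005584716797), (35.874420166015625, 17.638750076293945), 74.77808380126953) [ 0.56880556 -0.15893193  0.23966436]
[0.05478397 0.59721075 0.29774466]
```

Handle top sits at z ≈ 0.240, square to the stand and upright; handing in.

```bash
python3 -c "
from plant import ctrl
print(ctrl.sign_off())"
```

```text
the job is handed in; nothing more can be done
None
```

The pipette holder hangs on the stud with the stud seated in the notch, upright and square to the stand; the arm is clear above it, and I handed the job in at about 33 s without getting a verdict back.

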